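# Park the freshly painted flute blank under the dust cover

### The arm

A 6-joint arm with a two-finger parallel gripper is mounted at the origin on the work surface. World frame = base frame: x ahead of the robot, y to its left, z up, the work surface at z = 0. Lengths are in m, angles in rad, forces in N, time in s.
With the tool pointing down it reaches from about 0.375 to 0.825 m from the base axis. Payload 5.5 kg.
Tool frame: the origin (TCP) lies between the finger pads; the fingertips stand 17 mm ahead of it and the grasp point (between the pads) lies 2 mm behind it (tcp_to_tips is the distance from the TCP to the fingertips, in m); z points along the fingers, x is the direction in which the jaws open and shut, and the axes are right-handed (so a half turn about z gives the same grasp; the last joint's range is limited). The gripper opens to 85 mm and grips with 20 to 120 N. Pads are 22 mm wide; open, the fingers measure 114 mm over their backs; the gripper's body (76 mm by 85 mm) begins 54 mm behind the grasp point. The pads swing forward as they close: fully open they stand 13 mm farther back than shut.
Start: joints at [-1.307, 0.314, -0.047, 1.21, 0, 1.571], TCP at [0.156, -0.579, 0.248] pointing down, gripper open.
Joint ranges: [-2.67, 2.67], [-0.69, 1.73], [-1.03, 1.25], [-2.08, 2.16], [-1.42, 1.45], [-3.14, 3.14]. Speed limits (rad/s): [2.39, 2.39, 3.01, 3.14, 3.14, 3.14].

### API

Orientations are given as [roll, pitch, yaw] about the fixed x, y, z axes, in that order (R = Rz(yaw) Ry(pitch) Rx(roll)).
In Python, from cell import * gives the robot as it stands. The module is installed in compiled form; this text tells all that it offers.
- The arm moves only by the shell command python3 -m pendant 'ROWS' [OPENING]. ROWS is a JSON object of lists of equal length, an entry for each row: "slide": the shift along the tool's x, y, z in m, a list of three; "twist": the turn, a rotation vector about the tool's x, y, z in rad, a list of three. A call has 1 to 12 rows; each row is the pose to reach, as a shift and turn from the pose commanded when the call began, along the tool's axes at that moment; what a row does not reach only later rows make up. A row lasts 1/12 s, in which the tool goes at most 41.7 mm and 7.16 degrees, less where a joint would pass 70% of its speed; a pose out of reach is approached as far as the arm can. A call with a gripper value outside its range is refused whole. OPENING is the opening, from -1 (shut) to 1 (fully open), set as the call begins (- or left out, the last holds). The fingers move at their own pace and stop on an object; the grip force is fixed at half the most. Time passes only in rows, so rows that repeat a pose let the fingers close. It gives the time, the measured TCP pose, the force and the opening at its end, in the units of the state.
- get_state(): the state, without advancing time (a new reading comes with each control period).
- camera(name): name is "scene" or "side" or "wrist"; returns a dict with "frame" (480x640x3 uint8, red, green, blue), "camera_matrix" (3x3 intrinsics, pixels), "world_to_cam" (4x4, takes a point from world to camera coordinates); the wrist camera has in their place "mount" (4x4, takes a point from camera to tool coordinates, whose origin is the TCP and whose axes are the tool frame's). Camera axes: x right, y down, z forward; pixel columns grow to the right and rows downward; lengths in m; the calibration is good to about 2 mm. A picture is of the moment at which its call begins: read the wrist's pose just before it. There is no depth.
- close_job(): hands the job in, once; it reports no verdict.
The state is a dict: "time_s": time; "q": joint angles; "joint_vel": joint speeds; "tau": joint torques, N m; "eef_pos": TCP position; "ee_rot": TCP orientation; "wrist_force": force on the tool from outside, world axes, zero at the start; "ft_torque": the same for the moment, N m; "finger_gap": finger opening in m.
Only numpy, scipy, OpenCV 4.12 (cv2) and the standard library are available. Lean on these libraries where they do the work, as an engineer would, in place of code of your own. Each camera call takes 0.05 s, during which the arm holds its last target.

### The job

Slide the carrier board that bears the blue-banded, freshly painted tube into the low dust cover, handle end last, until the board is fully home and the whole tube is under the clear roof, then let go of it. The paint is wet: the tube must stay lying in its cradles, and neither the robot nor the cover may touch it. Leave the other board, with the bare unpainted tube, where it is.

Things in the scene. Friction and masses are not known exactly. Their poses are not given: they have to be found in the camera images.
- wet_board: Sizes in mm. Loose plywood board 230 long (x), 80 wide (y), 12 thick, 0.25-0.5 kg; origin: mid-underside; +x to its nose, which enters the cover first and starts towards about world +y. Drag it flat by the red handle block on its tail: centre x=-98, y=0; 26 long (x), 16 wide (y), top 81 above the table; pinch the 16 from above. Carries wet_tube in V cradles. Starts nearer or farther, plain_board the other.
- wet_tube: In mm. Freshly painted wet tube (loose, 60 g): pale wood with five blue bands, 130 long, 26 in diameter. Origin: its centre; it lies in the cradles along the x axis of wet_board, centre at x=30, y=0, z=30 of that board (so over x=-35 to 95), top 43 above the table. Only its cradles may touch it.
- plain_board: The other board: the same board, red handle and cradles as wet_board, origin and axes alike, but carrying a bare pale wooden tube without bands. To be left where it is.
- cover: In mm. Fixed dust cover: dark wooden sides 12 thick, back wall, clear roof with white front edge, underside 62, top 68 above the table; no floor. Origin: on the table, mid-mouth, below the roof's front edge; +x points inwards. Inside 104 wide, 170 deep to the back wall, which stops the board's nose. Board fully home: its origin at x=55, y=0 of the cover, handle at x=-43, outside the roof.

How it is judged:
By the outcome, as a careful person would: the job done as asked, in the order asked, and still so for the second after the job is handed in, with the robot touching nothing.
It also fails if it takes over 45 s, if anything falls off the work surface, if the arm or the gripper's body presses on something with over 40 N, if the wrist force passes 120 N, or if a joint passes its speed limit or range.

## Working session

There is one attempt and no reset: what is moved stays moved. The work goes in short steps, Python scripts to look and compute and a shell command to move; the robot and the scene stay as the last step left them, time stands still between calls to the robot, and variables do not carry over. Pictures are saved under pics/ and viewed, and the job is handed in when it is done.

```bash
mkdir -p pics; python3 - <<'E'
from cell import *
import cv2
s=get_state();print(s['time_s'],s['eef_pos'],s['ee_rot'],s['finger_gap'])
for n in ["scene","side","wrist"]:
    c=camera(n);cv2.imwrite(f"pics/{n}0.png",c['frame'][:,:,::-1]);print(n,{k:v.tolist() for k,v in c.items() if k!='frame'})
E
```

```text
0.0 [ 0.15629156 -0.57870755  0.24742235] [-3.14158911e+00  1.73049042e-03 -1.30700319e+00] 0.0853218810141563
scene {'camera_matrix': [[615.1820974159568, 0.0, 325.5678183859435], [0.0, 615.1820974159568, 237.89377078571493], [0.0, 0.0, 1.0]], 'world_to_cam': [[0.7024612724321564, 0.7116996475953079, -0.005636696347172117, -0.36934575032693284], [0.4415335155572424, -0.4419863078596346, -0.7808304926834445, -0.2142357298860329], [-0.5582081290814905, 0.5460143910899443, -0.6247175116402766, 1.290297455637769], [0.0, 0.0, 0.0, 1.0]]}
side {'camera_matrix': [[489.12347079783524, 0.0, 315.9584485767391], [0.0, 489.12347079783524, 243.25305804034969], [0.0, 0.0, 1.0]], 'world_to_cam': [[-0.8981690867221748, -0.4394489525094817, -0.013300744151137781, 0.46588445015674], [-0.2773620267232861, 0.5898413601484426, -0.758391373889621, 0.17666483606639105], [0.34111962386911415, -0.6774745663097285, -0.6516637278649466, 0.6149160643482736], [0.0, 0.0, 0.0, 1.0]]}
wrist {'camera_matrix': [[421.80217050860307, 0.0, 315.0729190341513], [0.0, 421.80217050860307, 239.77427903661544], [0.0, 0.0, 1.0]], 'mount': [[0.9999992076263947, 0.0011334977248089622, -0.00054765818726096, 0.00027723737391471825], [-0.0009242487831915093, 0.9564406758898448, 0.2919252974093945, -0.07558059502506681], [0.0008546992272082262, -0.291924559923081, 0.9564409656653912, -0.1255381646212764], [0.0, 0.0, 0.0, 1.0]]}
```

View pics/scene0.png

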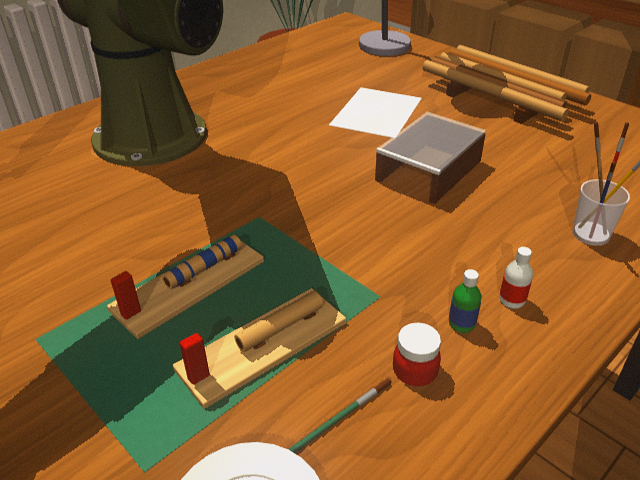

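View pics/side0.png

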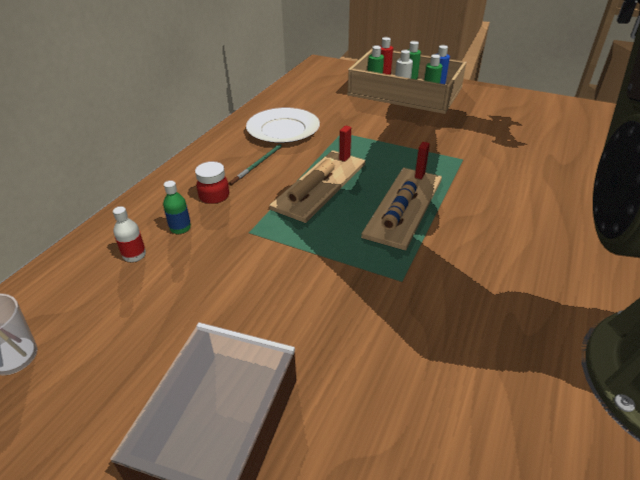

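View pics/wrist0.png

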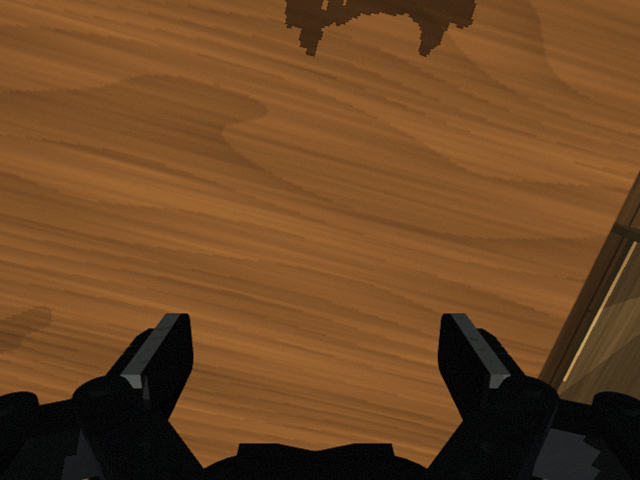

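The wet board is the one nearer the robot: in the scene view its handle is at (125,295) and its tube at (205,260). The cover mouth's white edge runs from (377,150) to (438,170). I'll enlarge the views for corners.

```bash
python3 - <<'E'
import cv2
a=cv2.imread('pics/scene0.png');b=cv2.imread('pics/side0.png')
cv2.imwrite('pics/sb.png',cv2.resize(a[205:345,95:275],None,fx=4,fy=4,interpolation=2))
cv2.imwrite('pics/sc.png',cv2.resize(a[105:205,365:495],None,fx=6,fy=6,interpolation=2)[:600,:780])
cv2.imwrite('pics/db.png',cv2.resize(b[130:260,350:460],None,fx=4,fy=4,interpolation=2))
cv2.imwrite('pics/dc.png',cv2.resize(b[315:480,110:310],None,fx=3,fy=3,interpolation=2))
E
```

```text
(no output)
```

View pics/sb.png

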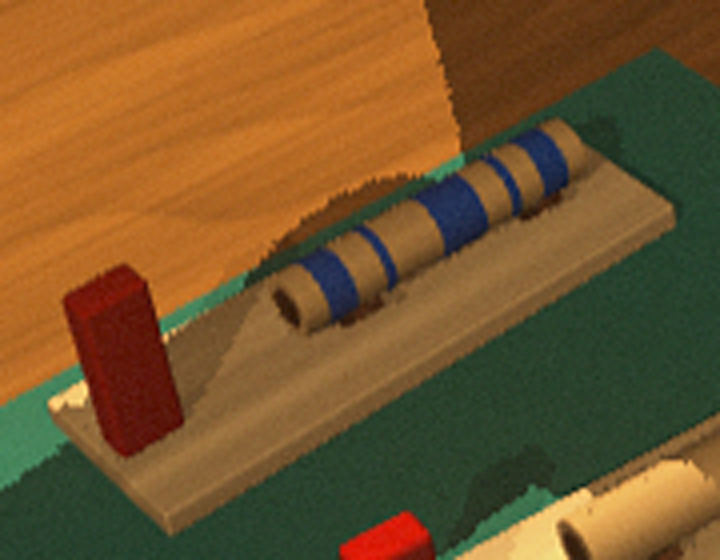

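View pics/sc.png

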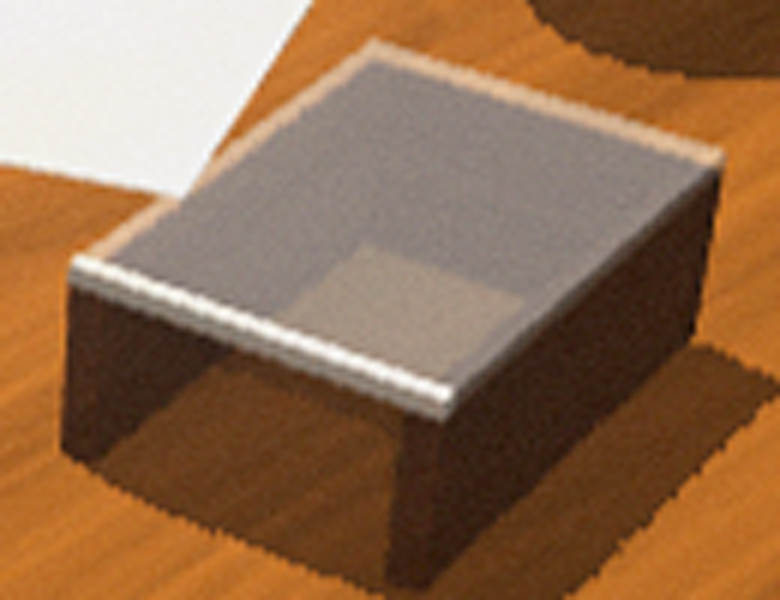

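View pics/db.png

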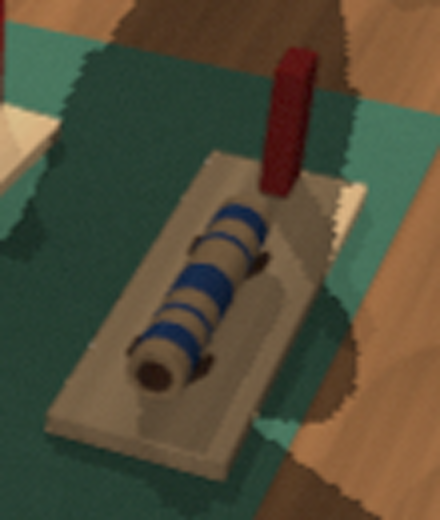

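View pics/dc.png

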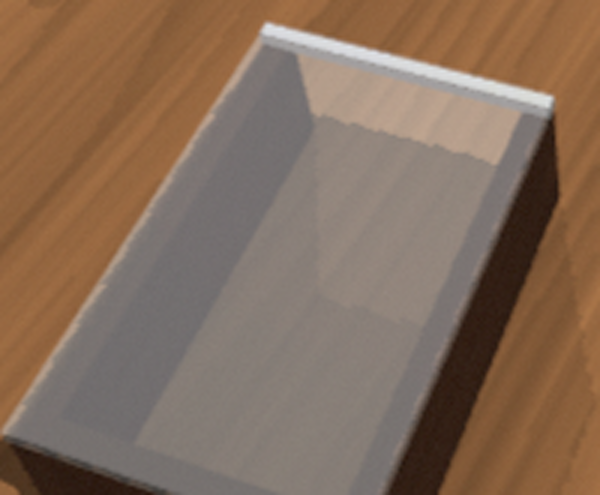

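```bash
cat > h.py <<'E'
from cell import *
import numpy as np
cal={}
def ray(n,px,z):
    if n not in cal: cal[n]=camera(n)
    c=cal[n];W=c['world_to_cam'];R=W[:3,:3];o=-R.T@W[:3,3]
    d=R.T@np.linalg.inv(c['camera_matrix'])@np.array([px[0],px[1],1.])
    return o+d*(z-o[2])/d[2]
E
python3 - <<'E'
from h import *
np.set_printoptions(precision=4,suppress=True)
for n,z,pts in [('scene',.012,dict(tl=(107.2,306.2),tr=(137,334.5),nr=(263.5,257))),('scene',.081,dict(h=(121.5,277))),
 ('scene',.068,dict(fl=(377,148),fr=(440.5,170.5),br=(485.3,130.8),bl=(427.5,112))),
 ('side',.012,dict(tr=(403.75,168),tl=(441.5,176.5),nr=(362,235.5),nl=(405.5,247.5))),('side',.081,dict(h=(424,146))),
 ('side',.068,dict(fr=(197.7,323.7),fl=(294.3,347.7),br=(111.7,459)))]:
  for k,p in pts.items(): print(n,k,ray(n,p,z))
E
```

```text
scene tl [ 0.4063 -0.3212  0.012 ]
scene tr [ 0.4843 -0.3198  0.012 ]
scene nr [ 0.4814 -0.0927  0.012 ]
scene h [ 0.4437 -0.3035  0.081 ]
scene fl [0.4467 0.2093 0.068 ]
scene fr [0.5739 0.2294 0.068 ]
scene br [0.5492 0.4007 0.068 ]
scene bl [0.4246 0.3846 0.068 ]
side tr [ 0.4768 -0.3166  0.012 ]
side tl [ 0.4    -0.3178  0.012 ]
side nr [ 0.473  -0.0838  0.012 ]
side nl [ 0.3972 -0.0855  0.012 ]
side h [ 0.4383 -0.297   0.081 ]
side fr [0.5712 0.2271 0.068 ]
side fl [0.4448 0.2076 0.068 ]
side br [0.5441 0.4044 0.068 ]
```

Boards run along about +y (yaw ≈90.9°). The wet handle is at about (0.441,-0.300). The cover mouth is at about (0.509,0.218) with yaw ≈98.5°. Next I move above the handle.

```bash
python3 -m pendant '{"slide":[[-0.016,-0.029,0.002],[-0.032,-0.058,0.004],[-0.048,-0.087,0.006],[-0.065,-0.116,0.009],[-0.081,-0.145,0.011],[-0.097,-0.174,0.013],[-0.114,-0.203,0.015],[-0.130,-0.232,0.018],[-0.146,-0.261,0.020],[-0.162,-0.290,0.022],[-0.179,-0.319,0.025],[-0.195,-0.348,0.027]],"twist":[[0,0,-0.11],[0,0,-0.22],[0,0,-0.33],[0,0,-0.44],[0,0,-0.55],[0,0,-0.66],[0,0,-0.77],[0,0,-0.88],[0,0,-0.99],[0,0,-1.10],[0,0,-1.21],[0,0,-1.32]]}'
python3 -m pendant '{"slide":[[0,0,0],[0,0,0],[0,0,0]],"twist":[[0,0,0],[0,0,0],[0,0,0]]}'
python3 - <<'E'
from h import *
import cv2
s=get_state();print(s['time_s'],s['eef_pos'],s['ee_rot'],s['q'],s['wrist_force'])
c=camera('wrist');cv2.imwrite("pics/w1.png",c['frame'][:,:,::-1])
E
```

```text
time_s: 1.25
eef_pos: [0.4424, -0.2988, 0.2211]
ee_rot: [-3.142, 0.0, 0.018]
wrist_force: [-0.2, -0.6, 0.0]
finger_gap: 0.0854
time_s: 1.5
eef_pos: [0.4414, -0.3002, 0.2212]
ee_rot: [3.141, 0.001, 0.013]
wrist_force: [0.0, 0.6, 0.5]
finger_gap: 0.0853
1.5 [ 0.4413657  -0.30024075  0.22120562] [3.14145207e+00 5.61055663e-04 1.26336962e-02] [-5.97093570e-01  2.02635793e-01 -2.54277559e-01  1.11426242e+00
 -4.36538509e-04  9.61069104e-01] [0.04450924 0.56448963 0.52793527]
```

View pics/w1.png

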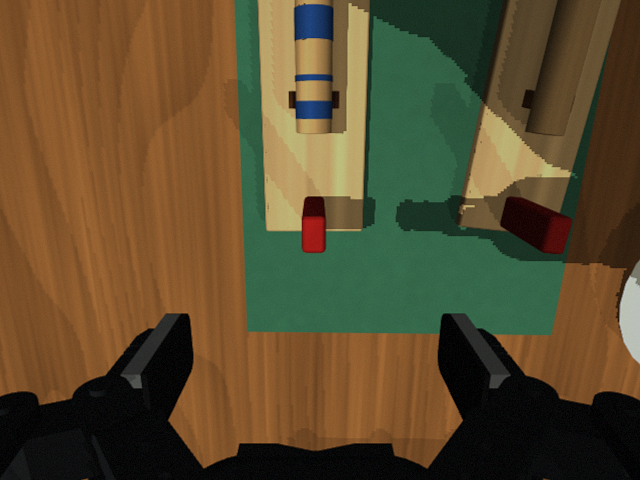

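The wrist view shows the handle top at columns 302–325, rows 217–252, and the board's tail edge at row 230. I'll cast these.

```bash
cat >> h.py <<'E'
from scipy.spatial.transform import Rotation as Ro
def wray(c,s,px,z):
    M=c['mount'];R=Ro.from_euler('xyz',s['ee_rot']).as_matrix();p=np.array(s['eef_pos'])
    o=p+R@M[:3,3]; d=R@M[:3,:3]@np.linalg.inv(c['camera_matrix'])@np.array([px[0],px[1],1.])
    return o+d*(z-o[2])/d[2]
E
python3 - <<'E'
from h import *
np.set_printoptions(precision=4,suppress=True)
s=get_state();c=camera('wrist')
for p in [(302.5,217.5),(324.5,217.5),(325.5,251.5),(302.5,251.5)]: print(wray(c,s,p,.081))
for p in [(266,231),(363,230),(259,0),(370,0)]: print('b',wray(c,s,p,.012))
for p in [(297,132),(332,132),(294,2),(333,2)]: print('t',wray(c,s,p,.030))
for p in [(460,223),(510,30)]: print('plain',wray(c,s,p,.012))
E
```

```text
[ 0.4339 -0.2922  0.081 ]
[ 0.4482 -0.292   0.081 ]
[ 0.4493 -0.3152  0.081 ]
[ 0.434  -0.3154  0.081 ]
b [ 0.402  -0.3212  0.012 ]
b [ 0.4819 -0.3193  0.012 ]
b [ 0.4006 -0.1514  0.012 ]
b [ 0.4791 -0.1505  0.012 ]
t [ 0.4283 -0.2408  0.03  ]
t [ 0.4538 -0.2405  0.03  ]
t [ 0.4262 -0.1563  0.03  ]
t [ 0.4524 -0.156   0.03  ]
plain [ 0.5612 -0.3124  0.012 ]
plain [ 0.581  -0.1684  0.012 ]
```

```bash
python3 -m pendant '{"slide":[[0,0.003,0.03],[0,0.003,0.06],[0,0.003,0.09],[0,0.003,0.12],[0,0.003,0.145],[0,0.003,0.157],[0,0.003,0.165],[0,0.003,0.165],[0,0.003,0.165]],"twist":[[0,0,0],[0,0,0],[0,0,0],[0,0,0],[0,0,0],[0,0,0],[0,0,0],[0,0,0],[0,0,0]]}'
python3 - <<'E'
from h import *
import cv2
s=get_state();print(s['time_s'],s['eef_pos'],s['ee_rot'],s['wrist_force'])
c=camera('side');cv2.imwrite("pics/s2.png",cv2.resize(c['frame'][90:270,280:500,::-1],None,fx=3,fy=3))
E
```

```text
time_s: 2.35
eef_pos: [0.4414, -0.304, 0.0567]
ee_rot: [3.141, -0.0, 0.012]
wrist_force: [0.1, 0.1, 0.2]
finger_gap: 0.0853
2.35 [ 0.44139065 -0.30398174  0.05667874] [ 3.14143300e+00 -1.32146679e-04  1.16032326e-02] [0.06388762 0.073405   0.21794059]
```

View pics/s2.png

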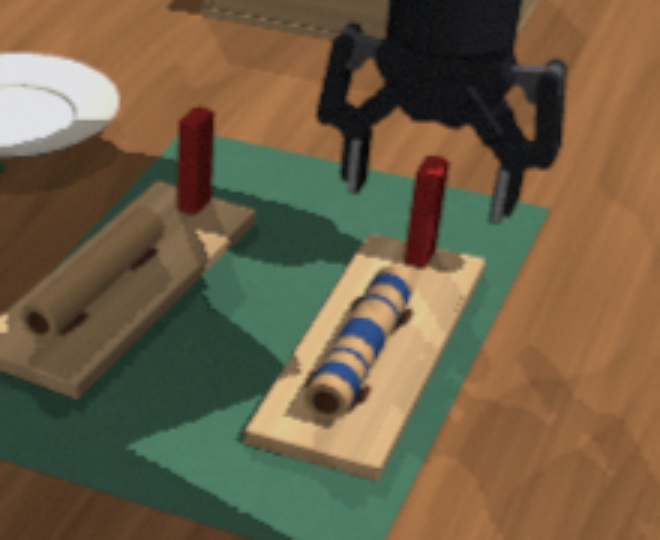

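The open fingers straddle the red handle, and its top (430,165 in the crop) is between the pads. Closing.

```bash
python3 -m pendant '{"slide":[[0,0,0],[0,0,0],[0,0,0],[0,0,0],[0,0,0],[0,0,0],[0,0,0],[0,0,0],[0,0,0],[0,0,0]],"twist":[[0,0,0],[0,0,0],[0,0,0],[0,0,0],[0,0,0],[0,0,0],[0,0,0],[0,0,0],[0,0,0],[0,0,0]]}' -1
```

```text
time_s: 3.23
eef_pos: [0.4418, -0.3034, 0.0566]
ee_rot: [3.141, -0.0, 0.013]
wrist_force: [-0.8, 1.3, 5.8]
finger_gap: 0.0153
```

```bash
python3 -m pendant '{"slide":[[0,-0.003,0],[0.001,-0.009,0],[0.002,-0.018,0],[0.003,-0.030,0],[0.004,-0.044,0],[0.006,-0.058,0],[0.007,-0.072,0],[0.008,-0.084,0],[0.009,-0.093,0],[0.010,-0.099,0],[0.010,-0.102,0],[0.010,-0.102,0]],"twist":[[0,0,0],[0,0,0],[0,0,0],[0,0,0],[0,0,0],[0,0,0],[0,0,0],[0,0,0],[0,0,0],[0,0,0],[0,0,0],[0,0,0]]}'
python3 - <<'E'
from h import *
import cv2
c=camera('scene');cv2.imwrite("pics/a3.png",c['frame'][:,:,::-1])
E
```

```text
time_s: 4.23
eef_pos: [0.4504, -0.1992, 0.0566]
ee_rot: [-3.141, -0.001, 0.015]
wrist_force: [0.2, -0.6, 6.0]
finger_gap: 0.0152
```

View pics/a3.png

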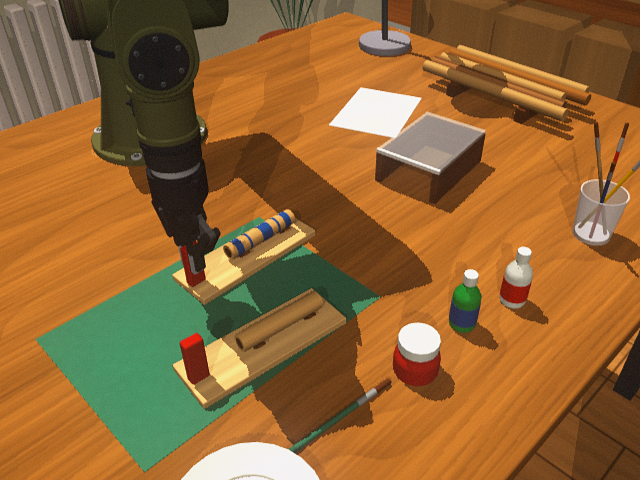

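```bash
python3 -m pendant '{"slide":[[0.001,-0.003,0],[0.003,-0.008,0],[0.006,-0.015,0],[0.009,-0.025,0],[0.013,-0.037,0],[0.018,-0.048,0],[0.022,-0.060,0],[0.025,-0.070,0],[0.028,-0.077,0],[0.030,-0.082,0],[0.031,-0.085,0],[0.031,-0.085,0]],"twist":[[0,0,-0.002],[0,0,-0.006],[0,0,-0.012],[0,0,-0.020],[0,0,-0.029],[0,0,-0.039],[0,0,-0.048],[0,0,-0.056],[0,0,-0.062],[0,0,-0.066],[0,0,-0.068],[0,0,-0.068]]}'
```

```text
time_s: 5.28
eef_pos: [0.4801, -0.1141, 0.0566]
ee_rot: [-3.142, -0.0, 0.083]
wrist_force: [-0.6, -1.5, 7.0]
finger_gap: 0.0152
```

```bash
python3 -m pendant '{"slide":[[0.002,-0.003,0],[0.006,-0.008,0],[0.013,-0.015,0],[0.021,-0.025,0],[0.031,-0.037,0],[0.041,-0.049,0],[0.051,-0.061,0],[0.059,-0.071,0],[0.065,-0.079,0],[0.069,-0.083,0],[0.072,-0.086,0],[0.072,-0.086,0]],"twist":[[0,0,-0.002],[0,0,-0.006],[0,0,-0.012],[0,0,-0.019],[0,0,-0.029],[0,0,-0.038],[0,0,-0.047],[0,0,-0.055],[0,0,-0.061],[0,0,-0.065],[0,0,-0.067],[0,0,-0.067]]}'
python3 - <<'E'
from h import *
import cv2
s=get_state();print(s['time_s'],s['eef_pos'],s['ee_rot'],s['wrist_force'],s['ft_torque'])
c=camera('scene')['frame'][:,:,::-1];cv2.imwrite("pics/a4.png",cv2.resize(c[95:295,220:490],None,fx=2.96,fy=2.96,interpolation=2))
c=camera('side')['frame'][:,:,::-1];cv2.imwrite("pics/s4.png",c)
c=camera('wrist')['frame'][:,:,::-1];cv2.imwrite("pics/w4.png",c)
E
```

```text
time_s: 6.28
eef_pos: [0.5444, -0.0223, 0.0566]
ee_rot: [-3.141, 0.001, 0.15]
wrist_force: [-0.7, -0.4, 8.0]
finger_gap: 0.0155
6.2833 [ 0.54440159 -0.02225562  0.05663466] [-3.14102922e+00  5.46065206e-04  1.50040494e-01] [-0.74593403 -0.36882953  8.03169661] [-0.2692129   0.06466778  0.11892118]
```

View pics/a4.png

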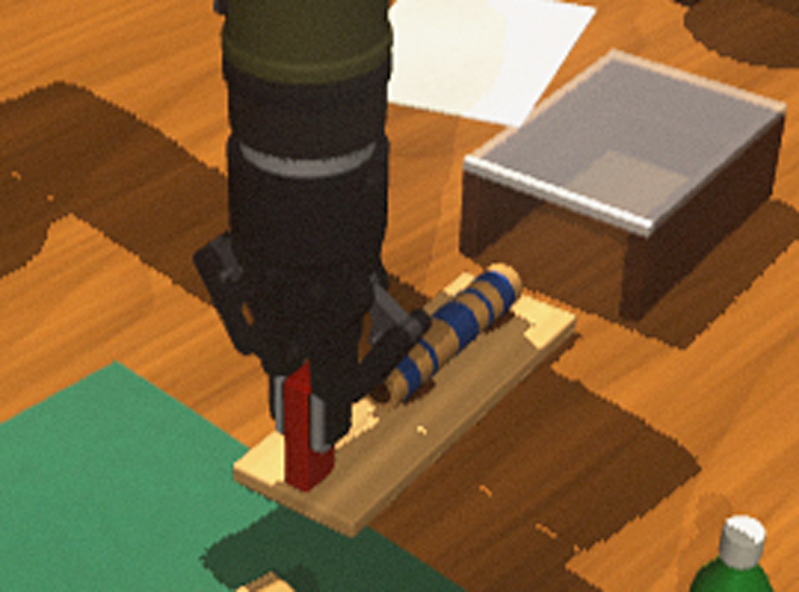

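View pics/s4.png

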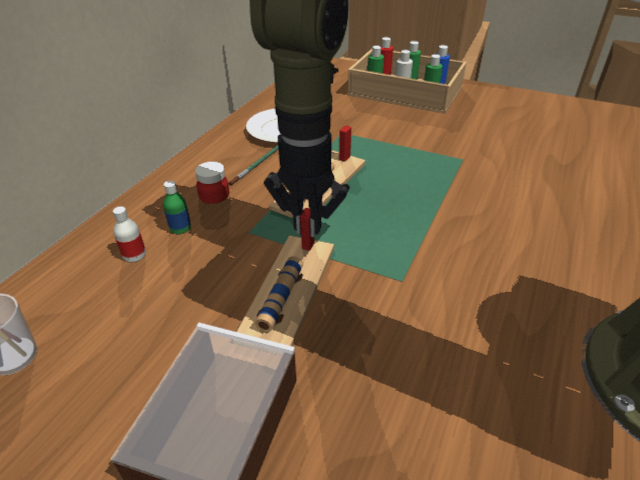

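View pics/w4.png

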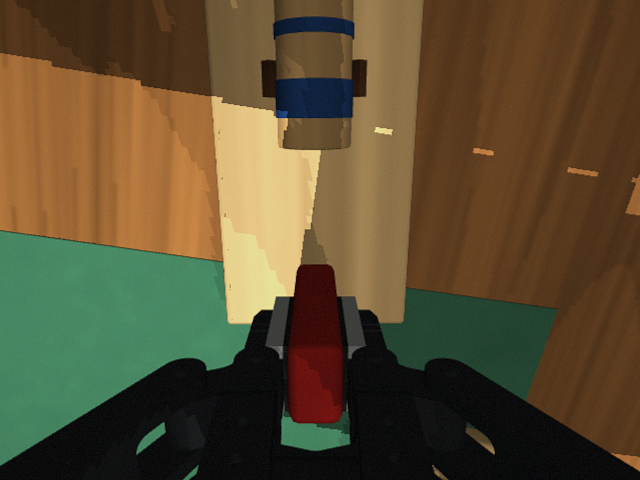

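```bash
python3 - <<'E'
from h import *
np.set_printoptions(precision=4,suppress=True)
f=lambda x,y:(220+x/2.96,95+y/2.96)
m=np.array([.509,.2184]);a=np.radians(98.5);d=np.array([np.cos(a),np.sin(a)]);l=np.array([-d[1],d[0]])
def P(n,k,p,z):
    w=ray(n,p,z);v=w[:2]-m;print(n,k,w,'cover',v@d,v@l)
P('scene','nose right',f(577,322),.012);P('scene','tail right',f(353,522),.012);P('scene','tail left',f(235,470),.012)
P('scene','nose left',f(460,274),.012)
P('scene','cov fl bottom',f(460,252),0);P('scene','cov fr bottom',f(622,318),0)
P('scene','roof fl',f(467,159),.068);P('scene','roof fr',f(651,227),.068)
P('side','tail',(303,236.5),.012);P('side','tail l',(335,243),.012);P('side','roof fr',(199,325),.068);P('side','roof fl',(294.5,348),.068)
s=get_state();v=np.array(s['eef_pos'][:2])-m;print(v@d,v@l)
E
python3 - <<'E'
import cv2
b=cv2.imread('pics/s4.png');cv2.imwrite('pics/s4z.png',cv2.resize(b[220:370,180:350],None,fx=4,fy=4,interpolation=2))
E
```

```text
scene nose right [0.5586 0.1867 0.012 ] cover -0.03867136523191514 -0.04436641872439728
scene tail right [ 0.5888 -0.0329  0.012 ] cover -0.26030977743040795 -0.041823107335492694
scene tail left [ 0.5154 -0.0476  0.012 ] cover -0.26406001039325744 0.032950840633740486
scene nose left [0.4762 0.1758 0.012 ] cover -0.03731358246166271 0.0387773243084604
scene cov fl bottom [0.4481 0.208  0.    ] cover -0.0012727016104497155 0.06176794089744453
scene cov fr bottom [0.5652 0.223  0.    ] cover -0.003811456534228751 -0.05628888200839512
scene roof fl [0.4494 0.2084 0.068 ] cover -0.0010957185198468664 0.06043827584720778
scene roof fr [0.5755 0.2257 0.068 ] cover -0.0026266378125449075 -0.0668514574884398
side tail [ 0.562  -0.0391  0.012 ] cover -0.2625322045891909 -0.0143669953850915
side tail l [ 0.5062 -0.0468  0.012 ] cover -0.26182822784814996 0.041932125354837514
side roof fr [0.5685 0.2281 0.068 ] cover 0.0007876522281455407 -0.06027964558569885
side roof fl [0.4444 0.2079 0.068 ] cover -0.0008026336003972155 0.06547895839177016
-0.24324181385111884 0.0005952885586170578
```

View pics/s4z.png

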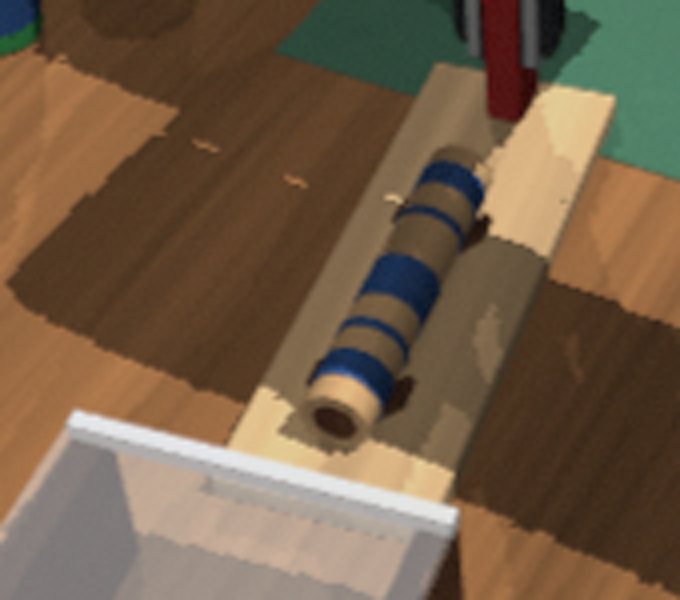

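Board and cover axes agree within ~2 mm laterally in both views, and the tube is still in its cradles. Pushing straight in.

```bash
python3 -m pendant '{"slide":[[0,-0.003,0],[0,-0.009,0],[0,-0.018,0],[0,-0.029,0],[0,-0.041,0],[0,-0.053,0],[0,-0.065,0],[0,-0.076,0],[0,-0.085,0],[0,-0.092,0],[0,-0.096,0],[0,-0.098,0]],"twist":[[0,0,0],[0,0,0],[0,0,0],[0,0,0],[0,0,0],[0,0,0],[0,0,0],[0,0,0],[0,0,0],[0,0,0],[0,0,0],[0,0,0]]}'
python3 - <<'E'
from h import *
import cv2
s=get_state();print(s['time_s'],s['eef_pos'],s['ee_rot'],s['wrist_force'],s['ft_torque'])
c=camera('scene')['frame'][:,:,::-1];cv2.imwrite("pics/a5.png",cv2.resize(c[75:275,250:520],None,fx=2.96,fy=2.96,interpolation=2))
c=camera('side')['frame'][:,:,::-1];cv2.imwrite("pics/s5.png",cv2.resize(c[220:480,100:390],None,fx=2.3,fy=2.3,interpolation=2))
E
```

```text
time_s: 7.53
eef_pos: [0.5297, 0.0738, 0.0566]
ee_rot: [3.141, 0.0, 0.149]
wrist_force: [0.7, -5.5, 6.2]
finger_gap: 0.015
7.5333 [0.52973095 0.07384252 0.05661755] [3.14050777e+00 7.64868949e-05 1.49280344e-01] [ 0.71203769 -5.47959489  6.18142817] [-0.91698076 -0.16057683  0.01524355]
```

View pics/a5.png

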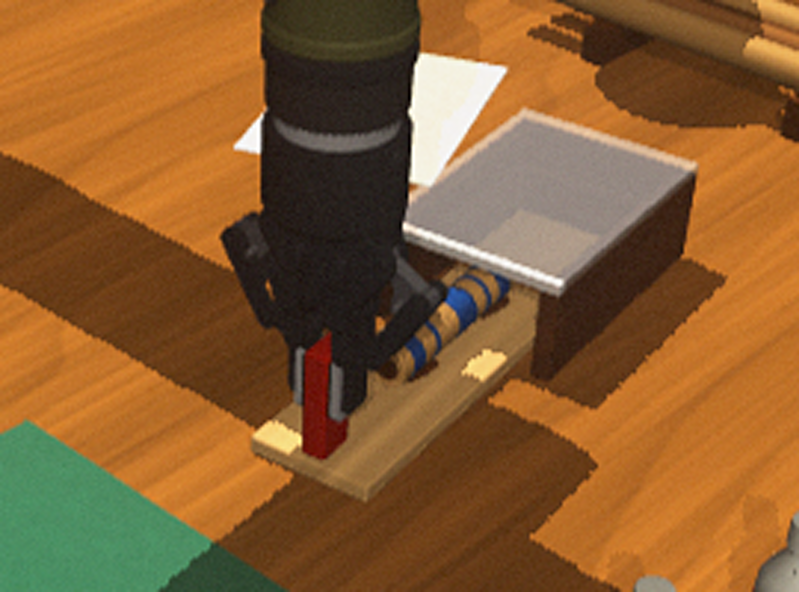

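View pics/s5.png

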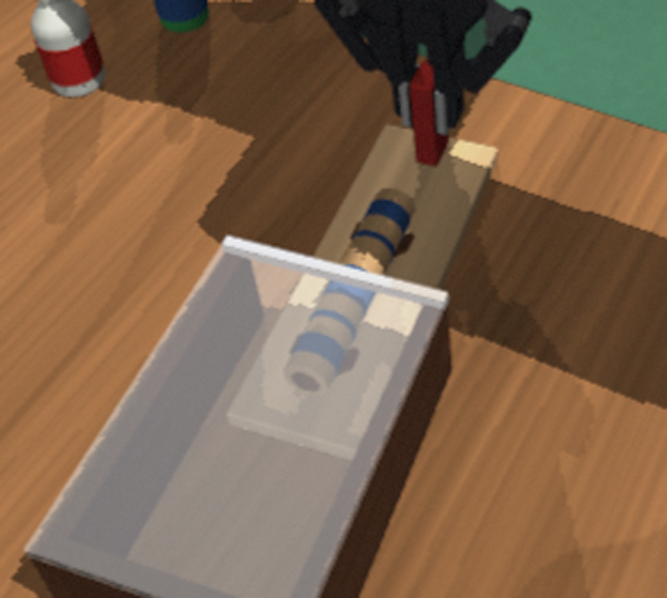

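```bash
python3 - <<'E'
from h import *
m=np.array([.509,.2184]);a=np.radians(98.5);d=np.array([np.cos(a),np.sin(a)]);l=np.array([-d[1],d[0]])
def P(n,k,p,z):
    w=ray(n,p,z);v=w[:2]-m;print(n,k,np.round([*w,v@d,v@l],4))
g=lambda x,y:(100+x/2.3,220+y/2.3)
P('side','nose r',g(228,412),.012);P('side','nose l',g(352,448),.012);P('side','tail r',g(388,127),.012);P('side','tail l',g(496,151),.012)
h=lambda x,y:(110+x/3,315+y/3)
P('side','wall inner r bottom back',h(135,440),0);P('side','wall inner r bottom front',h(315,118),0)
P('side','roof inner',g(228,240),.068);P('side','roof inner',g(446,296),.068)
s=get_state();v=np.array(s['eef_pos'][:2])-m;print(v@d,v@l)
E
```

```text
side nose r [ 0.5353  0.2886  0.012   0.0656 -0.0364]
side nose l [0.4652 0.278  0.012  0.0654 0.0345]
side tail r [ 0.5673  0.0664  0.012  -0.1589 -0.0352]
side tail l [ 0.4919  0.0556  0.012  -0.1585  0.041 ]
side wall inner r bottom back [ 0.539   0.3693  0.      0.1448 -0.052 ]
side wall inner r bottom front [ 0.563   0.2188  0.     -0.0075 -0.0535]
side roof inner [ 5.690e-01  2.272e-01  6.800e-02 -2.000e-04 -6.060e-02]
side roof inner [4.445e-01 2.091e-01 6.800e-02 4.000e-04 6.520e-02]
-0.1457942044529374 0.0008426934008596097
```

```bash
python3 -m pendant '{"slide":[[0,-0.003,0],[0,-0.009,0],[0,-0.018,0],[0,-0.029,0],[0,-0.041,0],[0,-0.053,0],[0,-0.064,0],[0,-0.074,0],[0,-0.082,0],[0,-0.087,0],[0,-0.090,0],[0,-0.091,0]],"twist":[[0,0,0],[0,0,0],[0,0,0],[0,0,0],[0,0,0],[0,0,0],[0,0,0],[0,0,0],[0,0,0],[0,0,0],[0,0,0],[0,0,0]]}'
python3 - <<'E'
from h import *
import cv2
s=get_state();print(s['time_s'],s['eef_pos'],s['ee_rot'],s['wrist_force'],s['ft_torque'])
m=np.array([.509,.2184]);a=np.radians(98.5);d=np.array([np.cos(a),np.sin(a)]);v=np.array(s['eef_pos'][:2])-m;print(v@d)
c=camera('side')['frame'][:,:,::-1];cv2.imwrite("pics/s6.png",cv2.resize(c[220:480,100:390],None,fx=2.3,fy=2.3,interpolation=2))
E
```

```text
time_s: 8.68
eef_pos: [0.5161, 0.1635, 0.0566]
ee_rot: [3.14, 0.0, 0.149]
wrist_force: [1.0, -5.5, 7.2]
finger_gap: 0.0153
8.6833 [0.51605326 0.1634801  0.05661898] [3.14026959e+00 2.47245696e-04 1.49112206e-01] [ 1.0381106  -5.54769021  7.157754  ] [-0.95482566 -0.19061891  0.01631625]
-0.055359192663001135
```

View pics/s6.png

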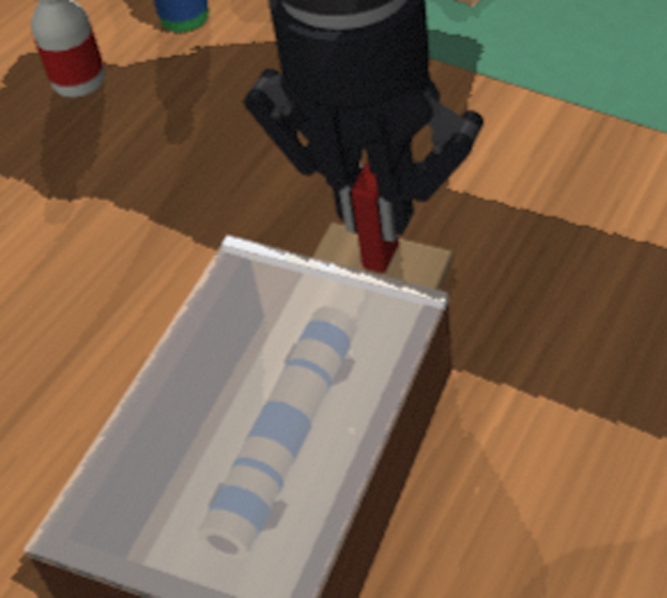

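```bash
python3 -m pendant '{"slide":[[0,-0.001,0],[0,-0.003,0],[0,-0.005,0],[0,-0.007,0],[0,-0.009,0],[0,-0.010,0],[0,-0.010,0]],"twist":[[0,0,0],[0,0,0],[0,0,0],[0,0,0],[0,0,0],[0,0,0],[0,0,0]]}'
python3 -m pendant '{"slide":[[0,-0.001,0],[0,-0.002,0],[0,-0.002,0]],"twist":[[0,0,0],[0,0,0],[0,0,0]]}'
python3 -m pendant '{"slide":[[0,-0.001,0],[0,-0.001,0]],"twist":[[0,0,0],[0,0,0]]}'
```

```text
time_s: 9.32
eef_pos: [0.5146, 0.1731, 0.0566]
ee_rot: [3.141, 0.0, 0.149]
wrist_force: [0.6, -4.1, 7.0]
finger_gap: 0.0154
time_s: 9.57
eef_pos: [0.5145, 0.1736, 0.0566]
ee_rot: [3.138, 0.0, 0.148]
wrist_force: [1.5, -10.1, 7.7]
finger_gap: 0.0153
time_s: 9.73
eef_pos: [0.5144, 0.1737, 0.0566]
ee_rot: [3.136, 0.0, 0.147]
wrist_force: [1.4, -12.6, 9.0]
finger_gap: 0.0152
```

```bash
python3 -m pendant '{"slide":[[0,0.001,0],[0,0.001,0]],"twist":[[0,0,0],[0,0,0]]}'
python3 - <<'E'
from h import *
import cv2
s=get_state();print(s['time_s'],s['eef_pos'],s['wrist_force'])
c=camera('side')['frame'][:,:,::-1];cv2.imwrite("pics/s7.png",cv2.resize(c[220:480,100:390],None,fx=2.3,fy=2.3,interpolation=2))
c=camera('scene')['frame'][:,:,::-1];cv2.imwrite("pics/a7.png",cv2.resize(c[75:275,250:520],None,fx=2.96,fy=2.96,interpolation=2))
E
```

```text
time_s: 9.9
eef_pos: [0.5144, 0.1737, 0.0566]
ee_rot: [3.138, 0.0, 0.148]
wrist_force: [1.3, -8.4, 8.6]
finger_gap: 0.0154
9.9 [0.51440518 0.17367887 0.05662379] [ 1.26471798 -8.40714006  8.59402076]
```

View pics/s7.png

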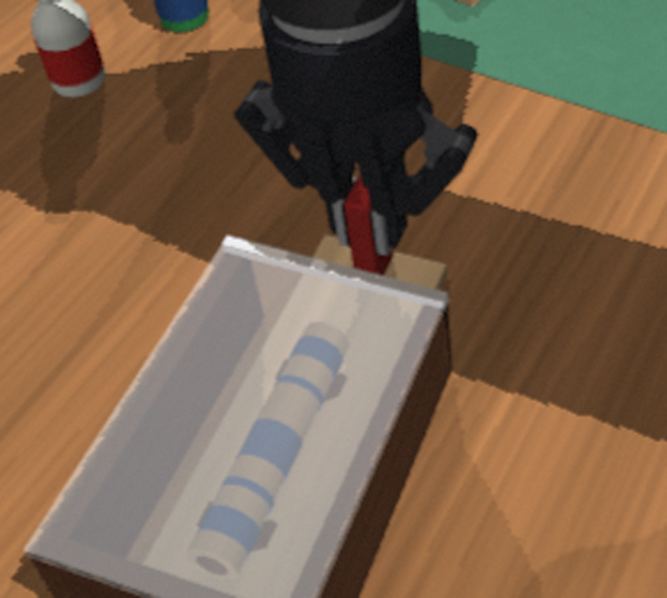

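View pics/a7.png

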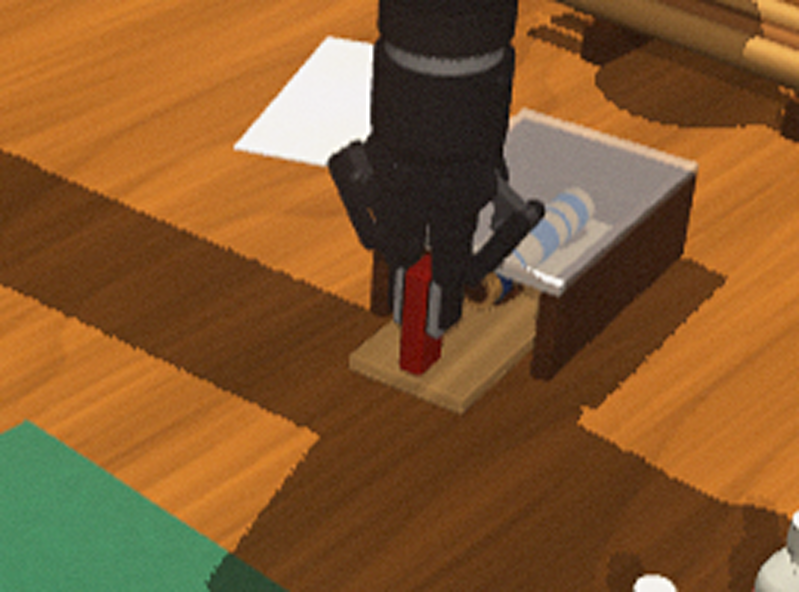

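Nose is against the back wall and the tube is wholly under the roof, still cradled. Releasing, then lifting.

```bash
python3 -m pendant '{"slide":[[0,0,0],[0,0,0],[0,0,0],[0,0,0],[0,0,0],[0,0,0],[0,0,0],[0,0,0]],"twist":[[0,0,0],[0,0,0],[0,0,0],[0,0,0],[0,0,0],[0,0,0],[0,0,0],[0,0,0]]}' 1
python3 -m pendant '{"slide":[[0,0,-0.01],[0,0,-0.03],[0,0,-0.05],[0,0.005,-0.08],[0,0.02,-0.11],[0,0.04,-0.13],[0,0.07,-0.14],[0,0.10,-0.15],[0,0.13,-0.15],[0,0.15,-0.15],[0,0.15,-0.15],[0,0.15,-0.15]],"twist":[[0,0,0],[0,0,0],[0,0,0],[0,0,0],[0,0,0],[0,0,0],[0,0,0],[0,0,0],[0,0,0],[0,0,0],[0,0,0],[0,0,0]]}'
python3 - <<'E'
from h import *
import cv2
s=get_state();print(s['time_s'],s['eef_pos'],s['wrist_force'])
c=camera('side')['frame'][:,:,::-1];cv2.imwrite("pics/s8.png",cv2.resize(c[220:480,100:390],None,fx=2.3,fy=2.3,interpolation=2))
c=camera('scene')['frame'][:,:,::-1];cv2.imwrite("pics/a8.png",c)
E
```

```text
time_s: 10.67
eef_pos: [0.5153, 0.1747, 0.0562]
ee_rot: [-3.141, 0.0, 0.148]
wrist_force: [0.6, 0.2, 0.3]
finger_gap: 0.0856
time_s: 11.67
eef_pos: [0.5376, 0.0254, 0.207]
ee_rot: [-3.141, -0.001, 0.146]
wrist_force: [-0.4, 0.6, 0.2]
finger_gap: 0.0851
11.6667 [0.53756323 0.02540958 0.20703213] [-0.38656469  0.61448107  0.17056262]
```

View pics/s8.png

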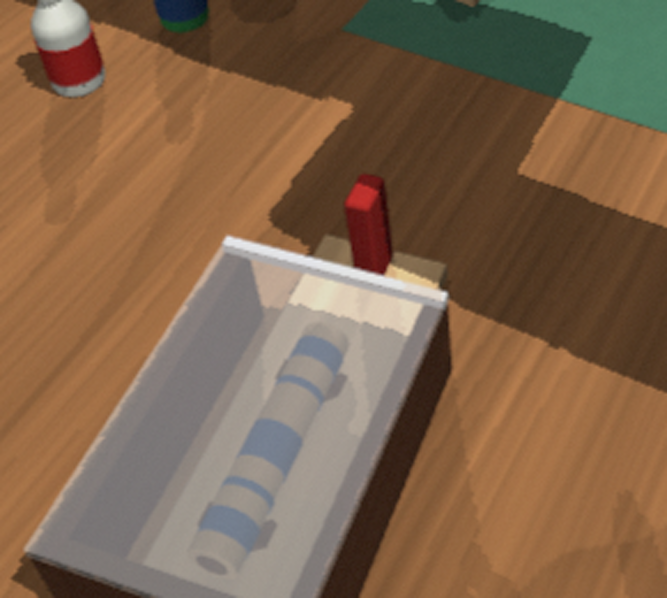

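View pics/a8.png

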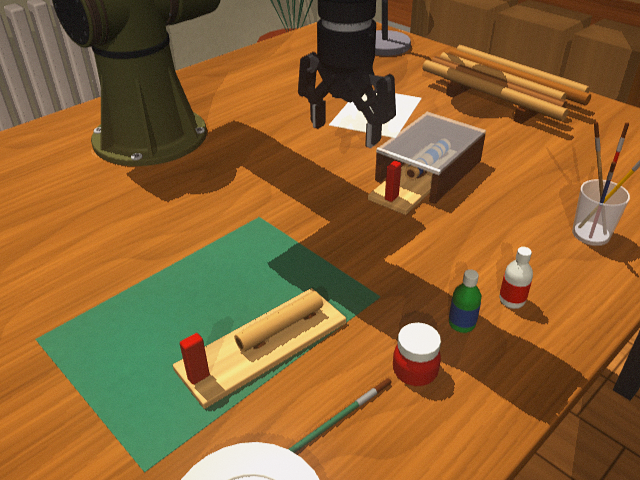

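```bash
python3 - <<'E'
from h import *
m=np.array([.509,.2184]);a=np.radians(98.5);d=np.array([np.cos(a),np.sin(a)]);l=np.array([-d[1],d[0]])
def P(n,k,p,z):
    w=ray(n,p,z);v=w[:2]-m;print(n,k,np.round([v@d,v@l],4))
g=lambda x,y:(100+x/2.3,220+y/2.3)
P('side','tail r',g(325,236),.012);P('side','tail l',g(445,263),.012);P('side','handle top',g(366,188),.081)
P('scene','handle top',(394,164.5),.081);P('scene','tail r',(407.5,210),.012);P('scene','tail l',(369.5,195.5),.012)
s=get_state();print(s['time_s'])
E
```

```text
side tail r [-0.0597 -0.0368]
side tail l [-0.0615  0.0401]
side handle top [-0.0466  0.0023]
scene handle top [-0.0477 -0.002 ]
scene tail r [-0.0622 -0.0435]
scene tail l [-0.0646  0.0334]
11.8667
```

```bash
python3 -c "
from cell import *
print(close_job())"
```

```text
the job is handed in; nothing more can be done
None
```

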